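# Set the damper adjuster on a steering rack

### The job

The steering rack on the bench is already centred: take the long centring pin (the tallest in the wooden block) and stand it in the bore in the square boss on top of the rack until its collar sits flat on the boss, then let go of it. Then turn the winged damper adjuster clockwise until it seats against its stop, back it off a quarter turn, and finish still gripping the wing so that it stays there while I tighten the locknut. Leave the other pins and everything else on the bench alone.

Things in the scene. Friction and masses are not known exactly. Their poses are not given: they have to be found in the camera images.
- rack: Steering rack: aluminium tube 46 mm in diameter lying along the body's y axis, its axis 75 mm above the bench, strapped on a steel plate (130 x 370 mm); fixed to the bench. In all 0.62 m long, from y -0.20 to +0.42 m. Origin on the bench under the tube, midway between the damper (y -80 mm) and the pin bore (y +80 mm); z up. The pinion shaft sticks out to +x under the damper. Nothing on it but the wing and an inserted pin is higher than 127 mm.
- bore (a point): Centre of the mouth of the centring bore, in the flat top of a square aluminium boss 38 x 38 mm on the rack tube, 110 mm above the bench. The bore is vertical, 13.5 mm in diameter, 52 mm deep, blind.
- pin: The long centring pin, steel, about 0.12 kg, standing upright in one of the three holes of the block. Origin at the centre of its lower tip, z along it. Chamfered shank 12 mm in diameter and 50 mm long, then a collar 26 mm in diameter and 4 mm thick, then a round grip 20 mm in diameter and 32 mm long (z 54 to 86 mm). In the block its tip is 18 mm above the bench. Home in the bore, its collar lies on the boss and its tip is 50 mm below the bore's mouth.
- short_pin: A shorter steel pin in the block, bystander: same collar and grip, shank only 30 mm, so it stands 20 mm lower. Origin at its tip.
- tee_pin: A shorter steel pin (shank 30 mm) with a 50 mm cross bar through its grip, in the block, bystander. Origin at its tip.
- block: Wooden pin block 190 x 56 x 45 mm (x, y, z), fixed to the bench; three holes 13.5 mm wide and 27 mm deep in a row along its x axis, 60 mm apart, the middle one at the centre. The pins' places vary. Origin at the centre of its underside.
- adjuster (a joint): Turn of the damper adjuster about its vertical axis, rad. Turning it clockwise seen from above screws it in and raises this value. 0 is fully seated against the hard stop; negative is backed off (-1.57 is a quarter turn out). It starts 1.0 to 2.9 rad from the stop, turns against an even drag of about 0.07 N m and stays where it is left. It does not rise or sink noticeably.
- wing (a point): The adjuster's grip: an upright flat steel wing 46 mm long (its x axis), 12 mm thick (its y axis) and 28 mm high, its top 162 mm above the bench. Origin on the screw's axis, 154 mm above the bench, 8 mm below the wing's top. Below it are a round collar (top at 135 mm) and a hexagonal locknut 46 mm across flats (top at 127 mm). It turns with joint adjuster.
- grease: Grease jar 76 mm in diameter, 75 mm high, bystander. Origin at the centre of its underside.
- bearing: Ball bearing 62 mm in diameter, 17 mm high, lying flat, bystander. Origin at the centre of its underside.
- spanner: Spanner 190 mm long lying on the bench along its x axis, bystander.
- driver: Screwdriver 170 mm long lying on the bench along its x axis, bystander.
- rod_end: Track-rod end, 60 mm high, with a 70 mm shank along its x axis, bystander. Origin under its round head.
Things that resemble listed ones, but are neither listed nor needed, are in the scene too. Leave any blue, orange or purple look-alike of the pin alone.

How it is judged:
On the way, in this order (a step that is already met when the one before it is completed fails the run):
1. the long pin stands fully home in the rack's bore and is let go (horizontal distance between pin and bore below 0.004 m and z of pin in the frame of bore below -0.047 m and angle between pin's own z axis and vertical below 0.07 rad and contact force between the fingers and pin below 0.2 N), for 0.2 s.
2. the adjuster is turned clockwise until it seats (value of joint adjuster above -0.08 rad), for 0.1 s.
At the end, for the whole second after the job is handed in: The program ends with the fingers still gripping the adjuster's wing (more than 2 N), the adjuster at rest a quarter turn (1.57 rad, within 0.25 rad) back from its stop, and the long pin upright in the rack's bore, fully home (within 3 mm) and let go (all of step 1 and value of joint adjuster between -1.82 and -1.32 rad and velocity of joint adjuster between -0.05 and 0.05 rad/s and contact force between the fingers and adjuster above 2 N); the arm keeps its last pose, push and grip.
It fails at once if another pin is moved by more than 15 mm (distance of any of short_pin, tee_pin from where it was at the start of the episode above 0.015 m).
It fails at once if another thing on the bench is moved by more than 30 mm (distance of any of grease, bearing, spanner, driver, rod_end from where it was at the start of the episode above 0.03 m).
It also fails if it takes over 64 s, if anything falls off the work surface, if the arm or the gripper's body presses on something with over 40 N, if the wrist force passes 120 N, or if a joint passes its speed limit or range.

### The arm

A 6-joint arm with a two-finger parallel gripper is mounted at the origin on the work surface. World frame = base frame: x ahead of the robot, y to its left, z up, the work surface at z = 0. Lengths are in m, angles in rad, forces in N, time in s.
With the tool pointing down it reaches from about 0.275 to 0.725 m from the base axis. Payload 15.9 kg.
Tool frame: the origin (TCP) lies at the very end of the fingers, on their centre line; the grasp point (between the pads) lies 19 mm behind it; y points along the fingers, z is the direction in which the jaws open and shut, and the axes are right-handed (so a half turn about y gives the same grasp; the last joint's range is limited). The gripper opens to 85 mm and grips with 20 to 120 N. Pads are 22 mm wide; open, the fingers measure 114 mm over their backs; the gripper's body (76 mm by 85 mm) begins 54 mm behind the grasp point. The pads swing forward as they close: fully open they stand 13 mm farther back than shut.
Start: joints at [1.337, 0.213, -0.034, 1.323, 0, 1.571], TCP at [0.116, 0.486, 0.231] pointing down, gripper open.
Joint ranges: [-2.98, 2.98], [-0.74, 1.72], [-1.14, 1.35], [-2.1, 2.04], [-1.57, 1.44], [-3.14, 3.14]. Speed limits (rad/s): [1.89, 1.89, 2.39, 2.57, 3.14, 3.14].

### API

Orientations are given as [roll, pitch, yaw] about the fixed x, y, z axes, in that order (R = Rz(yaw) Ry(pitch) Rx(roll)).
In Python, from workcell import robot gives the robot as it stands. The module is installed in compiled form; this text tells all that it offers.
- The arm moves only by the tool play_rows, never from a script. Its argument "rows" is a list of rows, each a list of 6 numbers: the shift along the tool's x, y, z in mm, then the turn, a rotation vector about the tool's x, y, z in rad. A call has 1 to 12 rows; each row shifts and turns the commanded pose from where the row before left it, along the tool's axes as they then stand; what a row does not reach is not made up. A row lasts 1/8 s, in which the tool goes at most 62.5 mm and 10.7 degrees, less where a joint would pass 70% of its speed; a pose out of reach is approached as far as the arm can. A call is refused whole if a number of a shift passes 62.5 or a number of a turn 0.188, either way. A call with a gripper value outside its range is refused whole. "jaw" is the opening, from 0 (shut) to 1 (fully open), set as the call begins (left out, the last holds). The fingers move at their own pace and stop on an object; "grip_force" is the grip in N (left out, the last holds). Time passes only in rows, so rows that do not move let the fingers close. It gives the time, the measured TCP pose, the force and the opening at its end, in the units of the state.
- robot.get_obs(): the state, without advancing time (a new reading comes with each control period).
- robot.get_image(name): name is "side" or "top" or "wrist"; returns (picture, depth): 480x640x3 uint8, red, green, blue; 480x640 float32, m along the optical axis (not along the pixel's ray), 0 where there is no reading.
- robot.get_calibration(name): a dict with "fx", "fy", "cx", "cy" (pixels), "eye" and "attitude" of the camera in the world; the wrist camera has in their place "mount" (4x4, takes a point from camera to tool coordinates, whose origin is the TCP and whose axes are the tool frame's). Camera axes: x right, y down, z forward; pixel columns grow to the right and rows downward; lengths in m; the calibration is good to about 2 mm. A picture is of the moment at which its call begins: read the wrist's pose just before it. get_calibration takes no time and is no camera call.
- robot.hand_in(): hands the job in, once; it reports no verdict.
The state is a dict: "time": time; "joint_pos": joint angles; "joint_velocities": joint speeds; "joint_efforts": joint torques, N m; "position": TCP position; "tool_rot": TCP orientation; "ft_force": force on the tool from outside, world axes, zero at the start; "torque": the same for the moment, N m; "gripper_width": opening from 0.0 (shut) to 1.0 (fully open).
Only numpy, scipy, OpenCV 4.12 (cv2) and the standard library are available. Lean on these libraries where they do the work, as an engineer would, in place of code of your own. Each camera call takes 0.05 s, during which the arm holds its last target.

## Working session

There is one attempt and no reset: what is moved stays moved. The work goes in short steps, Python scripts to look and compute and a tool call to move; the robot and the scene stay as the last step left them, time stands still between calls to the robot, and variables do not carry over. Pictures are saved under pics/ and viewed, and the job is handed in when it is done.

Besides the shell and the picture viewer there is one more tool, called after ">>>" in YAML: its name, and indented under it one key for each argument. play_rows: Moves the arm, as the interface text tells. Its arguments: {"type":"object","properties":{"rows":{"type":"array","items":{"type":"array","items":{"type":"number"}}},"jaw":{"type":"number"},"grip_force":{"type":"number"}},"required":["rows"]}

```bash
ls; mkdir -p pics
python3 - <<'E'
from workcell import robot
import cv2
import numpy as np
print(robot.get_obs())
for n in ("side","top","wrist"):
    print(n,robot.get_calibration(n))
for n in ("side","top"):
    im,d=robot.get_image(n); cv2.imwrite(f"pics/{n}0.png",im[...,::-1]); np.savez(f"pics/{n}0.npz",im=im,d=d)
E
```

```text
pics
{'time': 0.0, 'joint_pos': array([ 1.33699703e+00,  2.13347675e-01, -3.50474945e-02,  1.32350351e+00,
       -3.93844128e-05,  1.57081608e+00]), 'joint_velocities': array([-1.05238482e-04,  1.04940472e-03, -3.23446246e-04,  4.71829926e-04,
       -2.04892402e-05, -2.78378270e-04]), 'joint_efforts': array([-1.56586775e-03, -6.86168504e+01,  4.87108326e+01,  1.75432849e-02,
        9.82630536e-05,  5.86012152e-05]), 'position': array([0.11577149, 0.48606555, 0.23082501]), 'tool_rot': array([-1.57189868e+00, -3.94061614e-05, -2.33819007e-01]), 'ft_force': array([0.18591309, 0.54679845, 0.26182314]), 'torque': array([-0.03223591, -0.00358436,  0.01876345]), 'gripper_width': 0.9977646215423666}
side {'fx': 503.65027090312003, 'fy': 503.65027090312003, 'cx': 314.50458691105206, 'cy': 236.89216676441737, 'eye': array([ 0.50711113, -0.79327449,  0.80758763]), 'attitude': array([-2.35472772, -0.01603532, -0.09046619])}
top {'fx': 618.45711457814, 'fy': 618.45711457814, 'cx': 315.94878135956634, 'cy': 243.44836482041595, 'eye': array([ 0.40145287, -0.09684261,  1.35892789]), 'attitude': array([-3.00703531,  0.00651004, -1.58256286])}
wrist {'fx': 349.29610047830784, 'fy': 349.29610047830784, 'cx': 323.51045163043693, 'cy': 237.67516170660258, 'mount': array([[ 1.40665284e-04,  9.56396782e-01,  2.92070498e-01,
        -7.46664328e-02],
       [ 2.62809618e-04, -2.92070526e-01,  9.56396747e-01,
        -1.42133689e-01],
       [ 9.99999956e-01, -5.77728838e-05, -2.92434456e-04,
        -1.52849974e-03],
       [ 0.00000000e+00,  0.00000000e+00,  0.00000000e+00,
         1.00000000e+00]])}
```

View pics/top0.png

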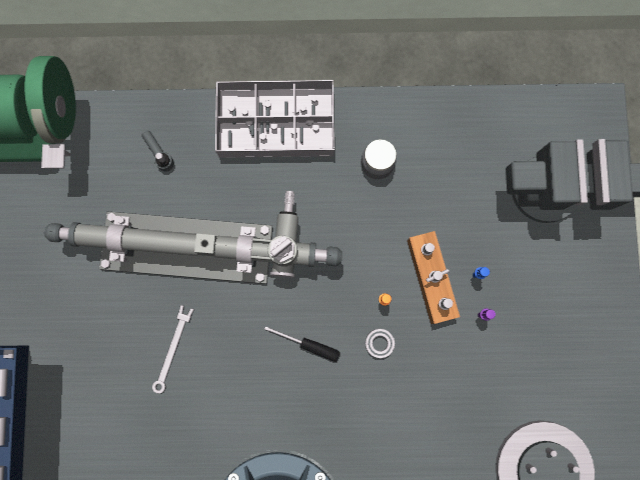

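View pics/side0.png

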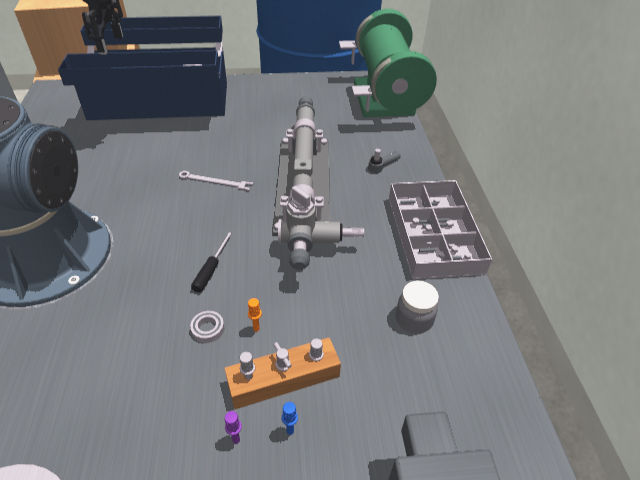

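Top view: the pin block's pins are at (428,249), (437,276, tee) and (446,304). The look-alikes are orange (385,299), blue (482,272) and purple (487,314). The boss is at (205,243) and the wing at (283,250). Next I measure these from the depth.

```bash
cat > h.py <<'E'
import numpy as np,cv2
from scipy.spatial.transform import Rotation as R
from workcell import robot
def ray(n,u,v,obs=None):
    c=robot.get_calibration(n)
    d=np.array([(u-c['cx'])/c['fx'],(v-c['cy'])/c['fy'],1.])
    if n=='wrist':
        M=c['mount'];Rt=R.from_euler('xyz',obs['tool_rot']).as_matrix()
        return obs['position']+Rt@M[:3,3],Rt@M[:3,:3]@d
    return np.array(c['eye']),R.from_euler('xyz',c['attitude']).as_matrix()@d
def onz(n,u,v,z,obs=None):
    e,d=ray(n,u,v,obs);return e+d*(z-e[2])/d[2]
def pt(n,u,v,dep,obs=None):
    e,d=ray(n,u,v,obs);return e+d*dep
def cloud(n,D,obs=None):
    v,u=np.mgrid[:480,:640];c=robot.get_calibration(n)
    d=np.stack([(u-c['cx'])/c['fx'],(v-c['cy'])/c['fy'],np.ones_like(u,float)],-1)
    e,_=ray(n,0,0,obs)
    if n=='wrist':
        Rm=R.from_euler('xyz',obs['tool_rot']).as_matrix()@c['mount'][:3,:3]
    else: Rm=R.from_euler('xyz',c['attitude']).as_matrix()
    P=e+(d*D[...,None])@Rm.T
    P[D==0]=np.nan
    return P
E
python3 - <<'E'
from h import *
f=np.load('pics/top0.npz');P=cloud('top',f['d']);f2=np.load('pics/side0.npz');Q=cloud('side',f2['d'])
np.set_printoptions(precision=4,suppress=True)
for u,v in [(428,249),(437,276),(446,304),(205,243),(283,250),(385,299),(482,272),(487,314),(350,420)]:
    p=P[v-5:v+6,u-5:u+6].reshape(-1,3); z=np.nanmax(p[:,2]); s=p[p[:,2]>z-.006]
    print((u,v),P[v,u],'ztop',z,'mean',np.nanmean(s,0),len(s))
print('side')
for u,v in [(247,358),(282,353),(316,344)]:
    p=Q[v-9:v+6,u-6:u+7].reshape(-1,3); z=np.nanmax(p[:,2]);s=p[p[:,2]>z-.005];print((u,v),z,np.nanmean(s,0),len(s))
t=cv2.resize(f['im'][220:340,400:510,::-1],None,fx=3.5,fy=3.5,interpolation=2)
s=cv2.resize(f2['im'][330:410,215:350,::-1],None,fx=3,fy=3,interpolation=2)
w=cv2.resize(f['im'][215:285,180:310,::-1],None,fx=3,fy=3,interpolation=2)
C=np.zeros((600,800,3),np.uint8);C[:t.shape[0],:t.shape[1]]=t;C[:s.shape[0],390:390+s.shape[1]]=s;C[300:300+w.shape[0],390:390+w.shape[1]]=w
cv2.imwrite('pics/crop0.png',C)
E
```

```text
(428, 249) [ 0.5597 -0.3231  0.0832] ztop 0.08907222510384138 mean [ 0.5627 -0.3249  0.085 ] 36
(437, 276) [ 0.5032 -0.3395  0.0838] ztop 0.08960028838635203 mean [ 0.5053 -0.3397  0.0854] 38
(446, 304) [ 0.4449 -0.3521  0.1021] ztop 0.10833859748923436 mean [ 0.4471 -0.3546  0.1045] 42
(205, 243) [0.5803 0.1435 0.0677] ztop 0.1147935762917982 mean [0.5753 0.1345 0.1111] 47
(283, 250) [ 0.5544 -0.0252  0.1389] ztop 0.16594113689795997 mean [ 0.5569 -0.0224  0.1623] 22
(385, 299) [ 0.4572 -0.231   0.0844] ztop 0.09306553511656879 mean [ 0.4581 -0.2317  0.0886] 21
(482, 272) [ 0.5099 -0.431   0.0897] ztop 0.09305859667766492 mean [ 0.5121 -0.436   0.0892] 20
(487, 314) [ 0.4241 -0.4379  0.0867] ztop 0.08968055374129058 mean [ 0.4241 -0.4419  0.0867] 52
(350, 420) [ 0.2041 -0.1585 -0.0023] ztop 0.008573877946724595 mean [ 0.2043 -0.1602  0.004 ] 26
side
(247, 358) 0.10734081183001454 [ 0.4486 -0.3532  0.1047] 106
(282, 353) 0.08846860943699952 [ 0.5055 -0.3374  0.0852] 94
(316, 344) 0.08833904477012366 [ 0.5638 -0.3238  0.0854] 86
```

View pics/crop0.png

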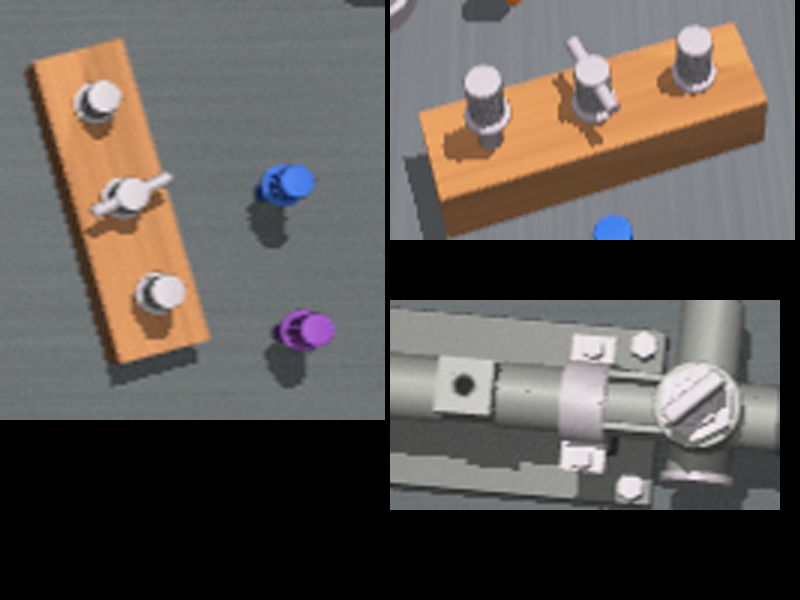

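Long pin: (446,304), grip top at 104 mm, exactly as described. The other two pins stand at 85 mm, so they are the short and tee pins. First I move over the rack and take a wrist picture of the bore and wing.

>>> play_rows:
  rows:
    - [42, -5, -32, 0, 0, 0]
    - [42, -5, -32, 0, 0, 0]
    - [42, -5, -32, 0, 0, 0]
    - [42, -5, -32, 0, 0, 0]
    - [42, -5, -32, 0, 0, 0]
    - [42, -5, -32, 0, 0, 0]
    - [42, -5, -32, 0, 0, 0]
    - [42, -5, -32, 0, 0, 0]
    - [42, -5, -32, 0, 0, 0]
    - [42, -5, -32, 0, 0, 0]
    - [0, 0, 0, 0, 0, 0]
    - [0, 0, 0, 0, 0, 0]

```text
time: 1.6
position: [0.4499, 0.0779, 0.281]
tool_rot: [-1.571, 0.001, -0.234]
ft_force: [-0.1, 1.0, 0.7]
gripper_width: 1.001
```

Run:
```python
from h import *
import pickle
o=robot.get_obs();im,d=robot.get_image('wrist');print(o['time'],o['position'],o['tool_rot'],o['joint_pos'],o['joint_velocities'])
pickle.dump((o,im,d),open('pics/w1.pkl','wb'));cv2.imwrite('pics/w1.png',im[...,::-1])
```

```text
1.6 [0.44991431 0.0779069  0.2809761 ] [-1.57090853e+00  8.54008636e-04 -2.34370410e-01] [ 1.71297542e-01  1.20773627e-01 -2.04657493e-02  1.43038593e+00
  2.33923028e-04  4.05667808e-01] [ 0.02503468 -0.01121671 -0.00594135  0.00055346 -0.00091536 -0.00085511]
```

View pics/w1.png

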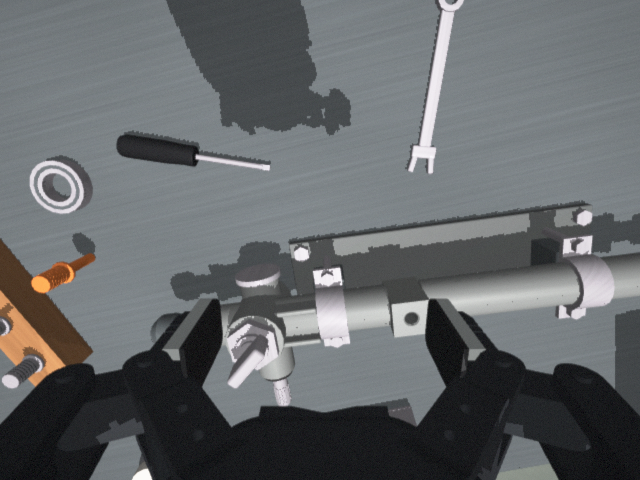

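Wrist view: the bore is at about (411,319) and the wing at about (247,360). Refining both now.

Run:
```python
from h import *
import pickle
np.set_printoptions(precision=4,suppress=True)
o,im,d=pickle.load(open('pics/w1.pkl','rb'))
g=cv2.cvtColor(im,cv2.COLOR_RGB2GRAY)
x0,y0,x1,y1=398,308,424,332
m=(g[y0:y1,x0:x1]<60).astype(np.uint8)
n,l,s,c=cv2.connectedComponentsWithStats(m);print(s,c)
for i in range(1,n): 
  if s[i,4]>20:print('bore w',onz('wrist',*(c[i]+[x0,y0]),.110,o))
P=cloud('wrist',d,o)
print('boss z',P[330,400],P[312,395])
# top cam
f=np.load('pics/top0.npz');g=cv2.cvtColor(f['im'],cv2.COLOR_RGB2GRAY);m=(g[236:250,197:213]<70).astype(np.uint8)
n,l,s,c=cv2.connectedComponentsWithStats(m);print(s,c)
for i in range(1,n): 
  print('bore t',onz('top',*(c[i]+[197,236]),.110))
# wing: points above .15
for nm,PP in(('w',P),('t',cloud('top',f['d'])),('s',cloud('side',np.load('pics/side0.npz')['d']))):
  k=(PP[...,2]>.150)&(PP[...,2]<.168)&(abs(PP[...,0]-.556)<.04)&(abs(PP[...,1]+.022)<.04)
  q=PP[k];
  if len(q)<5: print(nm,len(q));continue
  (cx,cy),sz,a=cv2.minAreaRect(q[:,:2].astype(np.float32)*1000);e=np.linalg.svd(q[:,:2]-q[:,:2].mean(0),full_matrices=False)[2][0]
  print(nm,len(q),q.mean(0),cx,cy,sz,'dir',np.arctan2(e[1],e[0]))
v=cv2.resize(im[280:420,190:330,::-1],None,fx=4,fy=4,interpolation=2);cv2.imwrite('pics/w1c.png',v)
```

```text
[[  0   0  26  24 617]
 [ 14   6   1   1   1]
 [ 16   7   3   3   6]] [[12.4522 11.5429]
 [14.      6.    ]
 [17.1667  8.    ]]
boss z [0.5834 0.1244 0.1103] [0.5633 0.1233 0.108 ]
[[  0   0  16  14 201]
 [  5   5   6   5  23]] [[7.5323 6.4527]
 [7.2174 6.913 ]]
bore t [0.5746 0.1373 0.11  ]
w 742 [ 0.5543 -0.0194  0.1596] 557.0167236328125 -20.918325424194336 (12.515764236450195, 46.16374969482422) dir -0.9155316677492541
t 154 [ 0.5578 -0.0212  0.16  ] 558.516357421875 -20.986106872558594 (12.699864387512207, 45.665565490722656) dir 2.2592101567128147
s 163 [ 0.5596 -0.0231  0.1597] 559.9508666992188 -20.142078399658203 (14.230862617492676, 45.97159957885742) dir -0.8793876334746361
```

View pics/w1c.png

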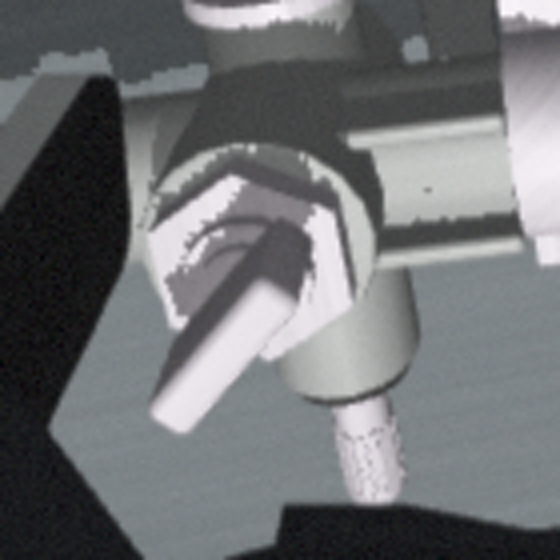

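Bore is at about (0.574, 0.137). The wing's axis is at about (0.558, −0.021), which is 159 mm away (should be 160), and it lies along −0.90 rad (equivalently 2.24). Now over to the pin.

>>> play_rows:
  rows:
    - [11, 0, -47, 0, 0, 0]
    - [11, 0, -47, 0, 0, 0]
    - [11, 0, -47, 0, 0, 0]
    - [11, 0, -47, 0, 0, 0]
    - [11, 0, -47, 0, 0, 0]
    - [11, 0, -47, 0, 0, 0]
    - [11, 0, -47, 0, 0, 0]
    - [11, 0, -47, 0, 0, 0]
    - [10, 0, -45, 0, 0, 0]
    - [0, 15, 0, 0, -0.162, 0]
    - [0, 15, 0, 0, -0.162, 0]
    - [0, 15, 0, 0, -0.162, 0]
  jaw: 0.75

```text
time: 3.15
position: [0.4486, -0.3531, 0.2359]
tool_rot: [-1.571, -0.0, 0.259]
ft_force: [0.7, 0.4, -0.2]
gripper_width: 0.748
```

>>> play_rows:
  rows:
    - [0, 0, 0, 0, 0, 0]
    - [0, 0, 0, 0, 0, 0]

```text
time: 3.4
position: [0.4485, -0.3538, 0.237]
tool_rot: [-1.571, -0.0, 0.25]
ft_force: [1.0, -0.1, -0.1]
gripper_width: 0.749
```

Run:
```python
from h import *
import pickle
np.set_printoptions(precision=4,suppress=True)
o=robot.get_obs();im,d=robot.get_image('wrist');print(o['time'],o['position'],o['tool_rot'],o['gripper_width'])
pickle.dump((o,im,d),open('pics/w2.pkl','wb'));cv2.imwrite('pics/w2.png',im[...,::-1])
P=cloud('wrist',d,o)
k=(P[...,2]>.099)&(P[...,2]<.109)&(np.hypot(P[...,0]-.448,P[...,1]+.354)<.02)
q=P[k];print(len(q),q.mean(0));(c,r)=cv2.minEnclosingCircle(q[:,:2].astype(np.float32)*1000);print(c,r)
print('pix',np.argwhere(k).mean(0)[::-1])
```

```text
3.4 [ 0.4485 -0.3538  0.237 ] [-1.5713 -0.0004  0.2496] 0.7492909313250178
456 [ 0.4454 -0.3554  0.1032]
(445.8955993652344, -355.443359375) 9.929841041564941
pix [324.2544 223.1513]
```

View pics/w2.png

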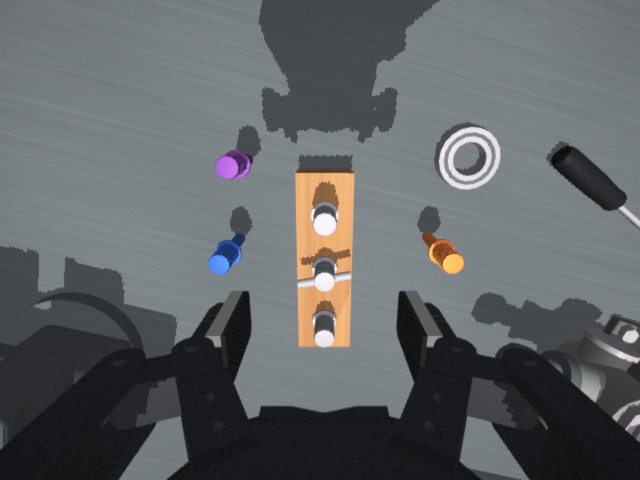

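The long pin is at (324,223); its top measures 103 mm with a 9.9 mm radius, as expected. Descending now.

>>> play_rows:
  rows:
    - [-2, 30, -1, 0, 0, 0]
    - [0, 35, 0, 0, 0, 0]
    - [0, 35, 0, 0, 0, 0]
    - [0, 30, 0, 0, 0, 0]
    - [0, 20, 0, 0, 0, 0]
    - [0, 10, 0, 0, 0, 0]
    - [0, 0, 0, 0, 0, 0]
    - [0, 0, 0, 0, 0, 0]

```text
time: 4.45
position: [0.4469, -0.3563, 0.0773]
tool_rot: [-1.572, -0.001, 0.252]
ft_force: [-0.7, -0.8, 0.2]
gripper_width: 0.748
```

>>> play_rows:
  rows:
    - [0, 0, 0, 0, 0, 0]
    - [0, 0, 0, 0, 0, 0]
    - [0, 0, 0, 0, 0, 0]
    - [0, 0, 0, 0, 0, 0]
    - [0, 0, 0, 0, 0, 0]
    - [0, 0, 0, 0, 0, 0]
  jaw: 0
  grip_force: 50

```text
time: 5.2
position: [0.4465, -0.3557, 0.0767]
tool_rot: [-1.571, -0.0, 0.252]
ft_force: [-0.8, 3.1, 5.7]
gripper_width: 0.217
```

Run:
```python
from h import *
import pickle
o=robot.get_obs();im,d=robot.get_image('wrist');print(o['time'],o['position'],o['tool_rot'],o['gripper_width'],o['ft_force'],o['torque'])
pickle.dump((o,im,d),open('pics/w3.pkl','wb'));cv2.imwrite('pics/w3.png',im[...,::-1])
```

```text
5.2 [ 0.44646822 -0.35569857  0.07668715] [-1.57056314e+00 -4.68573053e-04  2.52295670e-01] 0.2173087726806208 [-0.78225109  3.14238072  5.65283074] [ 0.81969829  0.26758009 -0.00602017]
```

View pics/w3.png

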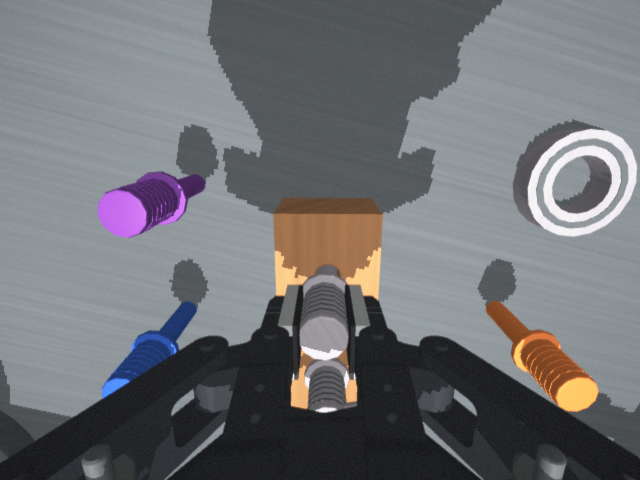

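The pin is gripped at the expected width. Lifting it straight up and checking.

>>> play_rows:
  rows:
    - [0, -10, 0, 0, 0, 0]
    - [0, -25, 0, 0, 0, 0]
    - [0, -35, 0, 0, 0, 0]
    - [0, -40, 0, 0, 0, 0]
    - [0, -40, 0, 0, 0, 0]
    - [0, -30, 0, 0, 0, 0]
    - [0, 0, 0, 0, 0, 0]

```text
time: 6.12
position: [0.4471, -0.3566, 0.259]
tool_rot: [-1.574, -0.002, 0.252]
ft_force: [0.2, 0.1, -2.0]
gripper_width: 0.213
```

Run:
```python
from h import *
import pickle
o=robot.get_obs();im,d=robot.get_image('wrist');print(o['time'],o['position'],o['tool_rot'],o['gripper_width'],o['ft_force'],o['torque'])
pickle.dump((o,im,d),open('pics/w4.pkl','wb'));cv2.imwrite('pics/w4.png',im[...,::-1])
```

```text
6.125 [ 0.44712855 -0.35659761  0.25901796] [-1.57417508 -0.00246467  0.25207451] 0.21284957334309132 [ 0.195984    0.10809442 -2.02935202] [0.03333824 0.02833779 0.04577703]
```

View pics/w4.png

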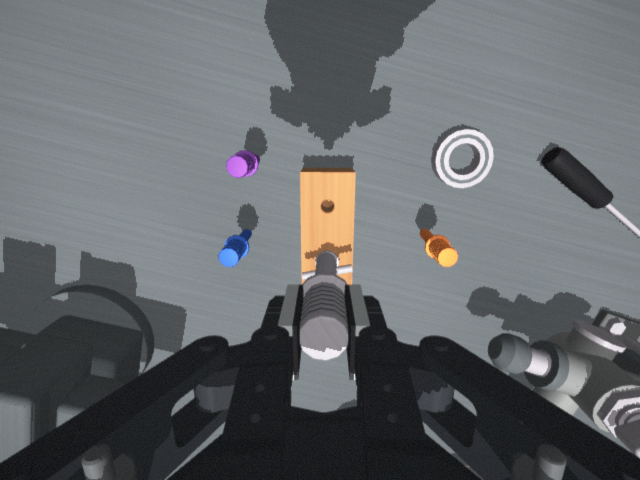

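Pin came out cleanly; its hole at (327,206) is empty and the tip is at (328,257). Carrying it to above the bore.

>>> play_rows:
  rows:
    - [25, 0, 45, 0, 0, 0]
    - [25, 0, 45, 0, 0, 0]
    - [25, 0, 45, 0, 0, 0]
    - [25, 0, 45, 0, 0, 0]
    - [25, 0, 45, 0, 0, 0]
    - [25, 0, 45, 0, 0, 0]
    - [25, 0, 45, 0, 0, 0]
    - [25, 0, 45, 0, 0, 0]
    - [25, 0, 45, 0, 0, 0]
    - [22, 0, 41, 0, 0, 0]
    - [0, 0, 0, 0, 0, 0]
    - [0, 0, 0, 0, 0, 0]

```text
time: 7.68
position: [0.5738, 0.1372, 0.2554]
tool_rot: [-1.571, 0.002, 0.252]
ft_force: [0.5, 0.0, -1.5]
gripper_width: 0.214
```

Run:
```python
from h import *
import pickle
o=robot.get_obs();im,d=robot.get_image('wrist');print(o['time'],o['position'],o['tool_rot'],o['gripper_width'],o['ft_force'],o['torque'])
pickle.dump((o,im,d),open('pics/w5.pkl','wb'));cv2.imwrite('pics/w5.png',im[...,::-1])
v=cv2.resize(im[160:380,230:420,::-1],None,fx=2.7,fy=2.7,interpolation=2);cv2.imwrite('pics/w5c.png',v)
```

```text
7.675 [0.57382884 0.13724587 0.25544879] [-1.57105245e+00  1.52912153e-03  2.52474964e-01] 0.21385206216994349 [ 0.51298886  0.00384093 -1.45120142] [-0.0471642   0.03766126  0.01853415]
```

View pics/w5c.png

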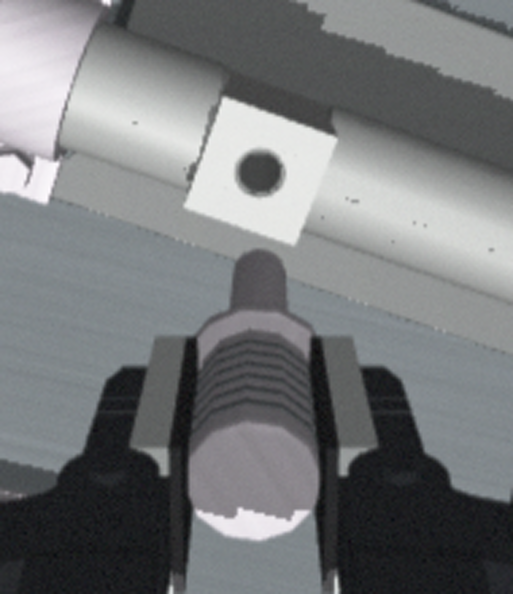

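The bore is at crop (260,172), i.e. picture about (326,224), with the pin hanging in front of it. Now I measure the bore and the pin axis in tool coordinates.

```bash
cat >> h.py <<'E'
def tool(P,o):
    return (P-o['position'])@R.from_euler('xyz',o['tool_rot']).as_matrix()
E
cat > bore.py <<'E'
from h import *
import pickle,sys
np.set_printoptions(precision=4,suppress=True)
o,im,d=pickle.load(open(sys.argv[1],'rb'));u0,v0=int(sys.argv[2]),int(sys.argv[3])
g=cv2.cvtColor(im,cv2.COLOR_RGB2GRAY);x0,y0=u0-16,v0-16
m=(g[y0:y0+32,x0:x0+32]<110).astype(np.uint8);n,l,s,c=cv2.connectedComponentsWithStats(m)
i=l[16,16];print('stats',s[i]);
cn,_=cv2.findContours((l==i).astype(np.uint8),cv2.RETR_EXTERNAL,cv2.CHAIN_APPROX_NONE)
(ex,ey),ax,an=cv2.fitEllipse(max(cn,key=len));print('ell',ex+x0,ey+y0,ax)
B=onz('wrist',ex+x0,ey+y0,.110,o);print('bore',B,'tool',tool(B,o))
P=cloud('wrist',d,o);T=tool(P,o)
k=(abs(T[...,2])<.016)&(abs(T[...,0])<.02)&(T[...,1]>-.05)&(T[...,1]<.08)&(np.abs(np.mgrid[:480,:640][1]-324)<40)
q=T[k]
for a in np.arange(-.045,.08,.005):
    s=q[(q[:,1]>=a)&(q[:,1]<a+.005)]
    if len(s)>5: print('y%.3f n%d xmin %.4f xmax %.4f z %.4f..%.4f'%(a,len(s),np.percentile(s[:,0],3),s[:,0].max(),s[:,2].min(),s[:,2].max()))
E
python3 bore.py pics/w5.pkl 326 224
```

```text
stats [  9   9  15  15 181]
ell 325.81752586364746 223.52323246002197 (13.976462364196777, 14.733963966369629)
bore [0.5733 0.1377 0.11  ] tool [-0.0002  0.1454  0.0006]
y-0.045 n231 xmin -0.0133 xmax 0.0059 z -0.0140..0.0118
y-0.040 n831 xmin -0.0122 xmax 0.0105 z -0.0146..0.0123
y-0.035 n327 xmin -0.0125 xmax 0.0104 z -0.0150..0.0129
y-0.030 n2069 xmin -0.0121 xmax 0.0100 z -0.0156..0.0134
y-0.025 n566 xmin -0.0124 xmax 0.0101 z -0.0159..0.0139
y-0.020 n469 xmin -0.0124 xmax 0.0097 z -0.0160..0.0144
y-0.015 n443 xmin -0.0123 xmax -0.0031 z -0.0160..0.0145
y-0.010 n408 xmin -0.0123 xmax -0.0036 z -0.0160..0.0156
y-0.005 n258 xmin -0.0121 xmax -0.0036 z -0.0159..0.0144
y-0.000 n240 xmin -0.0122 xmax -0.0035 z -0.0108..0.0081
y0.005 n362 xmin -0.0128 xmax -0.0022 z -0.0109..0.0091
y0.025 n48 xmin -0.0063 xmax -0.0034 z -0.0053..0.0042
y0.030 n68 xmin -0.0061 xmax -0.0008 z -0.0060..0.0055
y0.035 n65 xmin -0.0061 xmax -0.0011 z -0.0061..0.0051
y0.040 n64 xmin -0.0062 xmax -0.0003 z -0.0062..0.0052
y0.045 n56 xmin -0.0061 xmax -0.0015 z -0.0057..0.0054
y0.050 n57 xmin -0.0061 xmax -0.0015 z -0.0058..0.0055
y0.055 n12 xmin -0.0057 xmax -0.0008 z -0.0059..0.0056
```

Pin axis and bore already agree to within 1 mm. Going down to just above the mouth and checking again.

>>> play_rows:
  rows:
    - [0, 15, 0.8, 0, 0, 0]
    - [0, 25, 0, 0, 0, 0]
    - [0, 20, 0, 0, 0, 0]
    - [0, 10, 0, 0, 0, 0]
    - [0, 5, 0, 0, 0, 0]
    - [0, 0, 0, 0, 0, 0]
    - [0, 0, 0, 0, 0, 0]
    - [0, 0, 0, 0, 0, 0]

```text
time: 8.72
position: [0.5743, 0.1384, 0.1818]
tool_rot: [-1.571, -0.001, 0.252]
ft_force: [-0.2, -0.9, -0.7]
gripper_width: 0.218
```

Run:
```python
from h import *
import pickle
o=robot.get_obs();im,d=robot.get_image('wrist');print(o['time'],o['position'],o['tool_rot'],o['gripper_width'],o['ft_force'],o['torque'])
pickle.dump((o,im,d),open('pics/w6.pkl','wb'))
v=cv2.resize(im[200:350,250:400,::-1],None,fx=4,fy=4,interpolation=2)
s,ds=robot.get_image('side');pickle.dump((o,s,ds),open('pics/s6.pkl','wb'))
v2=cv2.resize(s[60:200,250:360,::-1],None,fx=4,fy=4,interpolation=2)
cv2.imwrite('pics/w6c.png',v);cv2.imwrite('pics/s6c.png',v2)
```

```text
8.725 [0.5743032  0.13844589 0.18176768] [-1.57083188e+00 -7.03481827e-04  2.52265414e-01] 0.21817526408709373 [-0.22428481 -0.87173263 -0.74000351] [ 0.01919458 -0.02247471 -0.04132835]
```

View pics/w6c.png

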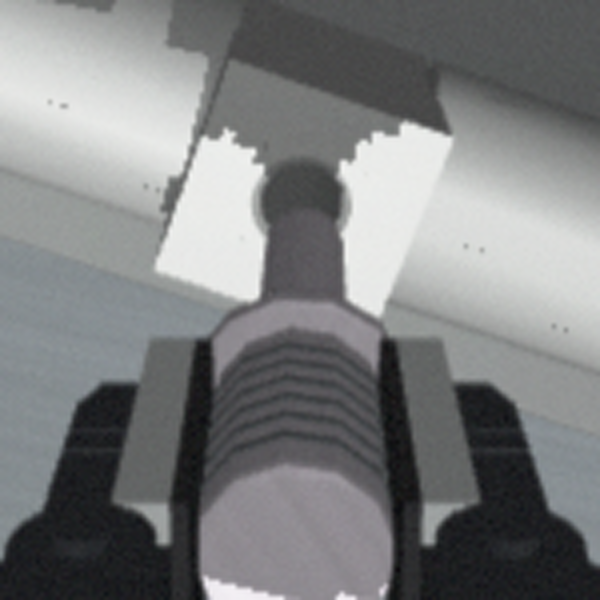

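View pics/s6c.png

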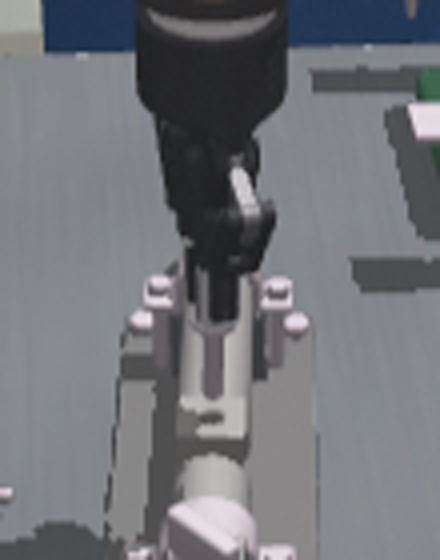

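Run:
```python
from h import *
import pickle
np.set_printoptions(precision=4,suppress=True)
o,im,d=pickle.load(open('pics/w6.pkl','rb'))
o2=dict(o)
for v in (250,251.2,252):
    B=onz('wrist',325.5,v,.110,o);print(B,tool(B,o)*1000)
for u,v in ((313,250),(338,250),(325,239.3)): print('edge',tool(onz('wrist',u,v,.110,o),o)*1000)
# expected rim outline for circle about guess: project circle r 6.75
c=robot.get_calibration('wrist');M=np.linalg.inv(c['mount']);
def proj(t): 
    p=M[:3,:3]@t+M[:3,3];return c['fx']*p[0]/p[2]+c['cx'],c['fy']*p[1]/p[2]+c['cy']
y=o['position'][2]-.110
a=np.linspace(0,2*np.pi,60)
v=cv2.resize(im[200:350,250:400,::-1],None,fx=4,fy=4,interpolation=2)
for cx,cz,yy,r,col in((0,.0,y,.00675,(0,0,255)),(0,-.0003,.059,.006,(0,255,0))):
    pts=np.array([proj(np.array([cx+r*np.cos(t),yy,cz+r*np.sin(t)])) for t in a])
    print(col,pts.mean(0),pts.min(0),pts.max(0))
    cv2.polylines(v,[((pts-[250,200])*4+2).astype(int)],True,col,1)
cv2.imwrite('pics/w6d.png',v)
T=tool(cloud('wrist',d,o),o)
k=(abs(T[...,2])<.009)&(abs(T[...,0])<.012)&(T[...,1]>.02)&(T[...,1]<.062)
q=T[k]
for a in np.arange(.02,.062,.004):
    s=q[(q[:,1]>=a)&(q[:,1]<a+.004)]
    if len(s)>5: print('%.3f'%a,len(s),np.percentile(s[:,0],3),s[:,2].min(),s[:,2].max())
```

```text
[0.5727 0.138  0.11  ] [-1.7249 71.7665 -0.0383]
[0.5735 0.1382 0.11  ] [-0.9029 71.7671 -0.0371]
[0.574  0.1383 0.11  ] [-0.3539 71.7675 -0.0362]
edge [-1.7252 71.7668 -8.129 ]
edge [-1.7245 71.7662  8.0522]
edge [-8.9778 71.7614 -0.37  ]
(0, 0, 255) [325.5548 252.6355] [315.1512 242.6199] [335.9598 262.2536]
(0, 255, 0) [325.1775 259.5489] [315.403  250.1992] [334.9529 268.5323]
0.024 23 -0.0062331981044960886 -0.004201867568326855 0.003137889965370051
0.028 53 -0.006235770205500195 -0.005343480466142216 0.004851710502069814
0.032 58 -0.006069220138244692 -0.005977345401021458 0.005484139388052095
0.036 48 -0.006195412952781533 -0.006033358298596034 0.0050435100448260484
0.040 53 -0.006080227579649576 -0.006181759189899403 0.005244218824704814
0.044 45 -0.005972077149527397 -0.005686003854239431 0.005298551950159558
0.048 48 -0.006136085355015961 -0.0057244014041410805 0.005484481579185002
0.052 40 -0.006106496298656947 -0.005864855057790923 0.005548167307952225
```

View pics/w6d.png

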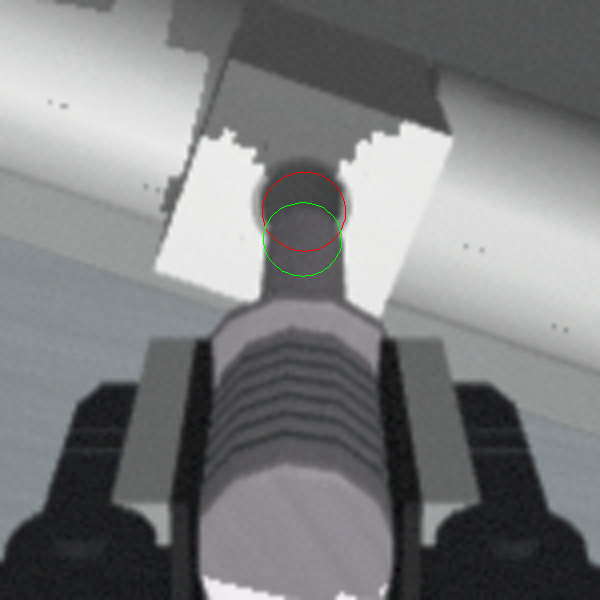

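The mouth is countersunk to 16 mm. Its centre is at about (−0.9, 0.0) mm in tool x,z and the pin axis at (−0.1, −0.3) mm, so I correct by x −0.8, z +0.2 and start inserting.

>>> play_rows:
  rows:
    - [-0.8, 2, 0.2, 0, 0, 0]
    - [0, 4, 0, 0, 0, 0]
    - [0, 4, 0, 0, 0, 0]
    - [0, 4, 0, 0, 0, 0]
    - [0, 4, 0, 0, 0, 0]
    - [0, 4, 0, 0, 0, 0]
    - [0, 0, 0, 0, 0, 0]

```text
time: 9.7
position: [0.5731, 0.1383, 0.159]
tool_rot: [-1.571, 0.001, 0.252]
ft_force: [-0.6, -0.8, -0.6]
gripper_width: 0.212
```

The tip is 10 mm below the mouth with no resistance. Continuing.

>>> play_rows:
  rows:
    - [0, 6, 0, 0, 0, 0]
    - [0, 6, 0, 0, 0, 0]
    - [0, 6, 0, 0, 0, 0]
    - [0, 6, 0, 0, 0, 0]
    - [0, 6, 0, 0, 0, 0]
    - [0, 4, 0, 0, 0, 0]
    - [0, 3, 0, 0, 0, 0]
    - [0, 0, 0, 0, 0, 0]

```text
time: 10.7
position: [0.5732, 0.1383, 0.1221]
tool_rot: [-1.571, 0.0, 0.252]
ft_force: [-0.1, 0.5, -0.8]
gripper_width: 0.218
```

>>> play_rows:
  rows:
    - [0, 1.5, 0, 0, 0, 0]
    - [0, 1.5, 0, 0, 0, 0]
    - [0, 1.2, 0, 0, 0, 0]
    - [0, 0, 0, 0, 0, 0]

```text
time: 11.2
position: [0.5734, 0.1385, 0.1189]
tool_rot: [-1.571, -0.001, 0.252]
ft_force: [-3.1, -0.7, 9.8]
gripper_width: 0.219
```

Contact at 10 N, at exactly the expected height, so the collar is on the boss. Releasing and backing up.

>>> play_rows:
  rows:
    - [0, 0, 0, 0, 0, 0]
    - [0, 0, 0, 0, 0, 0]
    - [0, 0, 0, 0, 0, 0]
    - [0, 0, 0, 0, 0, 0]
  jaw: 0.6

```text
time: 11.7
position: [0.5732, 0.1383, 0.118]
tool_rot: [-1.571, 0.0, 0.252]
ft_force: [-0.1, -0.5, 0.2]
gripper_width: 0.6
```

>>> play_rows:
  rows:
    - [0, -10, 0, 0, 0, 0]
    - [0, -20, 0, 0, 0, 0]
    - [0, -30, 0, 0, 0, 0]
    - [0, -40, 0, 0, 0, 0]
    - [0, -40, 0, 0, 0, 0]
    - [0, 0, 0, 0, 0, 0]
    - [0, 0, 0, 0, 0, 0]

```text
time: 12.58
position: [0.5732, 0.1384, 0.2579]
tool_rot: [-1.571, 0.0, 0.252]
ft_force: [0.1, 0.6, -0.1]
gripper_width: 0.602
```

Run:
```python
from h import *
import pickle
np.set_printoptions(precision=4,suppress=True)
o=robot.get_obs();im,d=robot.get_image('wrist');print(o['time'],o['position'],o['tool_rot'],o['gripper_width'],o['ft_force'],o['torque'])
pickle.dump((o,im,d),open('pics/w7.pkl','wb'));cv2.imwrite('pics/w7.png',im[...,::-1])
P=cloud('wrist',d,o)
k=(P[...,2]>.125)&(P[...,2]<.16)&(np.hypot(P[...,0]-.574,P[...,1]-.138)<.02);q=P[k];z=np.percentile(q[:,2],97)
s=q[q[:,2]>z-.004];print('pin top z',z,np.median(s[:,2]),cv2.minEnclosingCircle(s[:,:2].astype(np.float32)*1000))
```

```text
12.575 [0.5732 0.1384 0.2579] [-1.5708  0.0001  0.2522] 0.6018219425379402 [ 0.1235  0.6043 -0.075 ] [-0.039  -0.0295  0.0016]
pin top z 0.14671399809378713 0.14535688662619228 ((573.2976684570312, 137.49191284179688), 9.896647453308105)
```

View pics/w7.png

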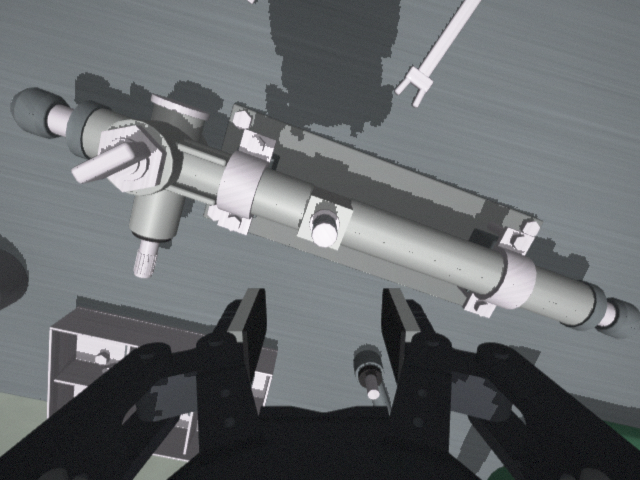

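Pin top is at 145.4 mm (expected 146), it is free and centred on the bore. Now over the wing, turning to yaw 2.24.

>>> play_rows:
  rows:
    - [-18, 0, -50, 0, 0, 0]
    - [-18, 0, -50, 0, 0, 0]
    - [-18, 0, -50, 0, 0, 0]
    - [0, 0, 0, 0, -0.18, 0]
    - [0, 0, 0, 0, -0.18, 0]
    - [0, 0, 0, 0, -0.18, 0]
    - [0, 0, 0, 0, -0.18, 0]
    - [0, 0, 0, 0, -0.18, 0]
    - [0, 0, 0, 0, -0.18, 0]
    - [0, 0, 0, 0, -0.18, 0]
    - [0, 0, 0, 0, -0.18, 0]
    - [0, 0, 0, 0, -0.18, 0]

```text
time: 14.12
position: [0.5578, -0.0203, 0.257]
tool_rot: [-1.569, -0.001, 1.878]
ft_force: [-0.7, -0.1, -0.5]
gripper_width: 0.598
```

>>> play_rows:
  rows:
    - [0, 0, 0, 0, -0.18, 0]
    - [0, 0, 0, 0, -0.18, 0]
    - [0, 0, 0, 0, 0, 0]
    - [0, 0, 0, 0, 0, 0]
  jaw: 0.6

```text
time: 14.62
position: [0.5581, -0.0204, 0.2576]
tool_rot: [-1.57, -0.001, 2.228]
ft_force: [0.1, -0.5, -0.7]
gripper_width: 0.597
```

```bash
cat > wing.py <<'E'
from h import *
import pickle,sys
np.set_printoptions(precision=4,suppress=True)
o=robot.get_obs();im,d=robot.get_image('wrist');print(o['time'],o['position'],o['tool_rot'],o['joint_pos'],o['gripper_width'],o['ft_force'],o['torque'])
n=sys.argv[1]
pickle.dump((o,im,d),open(f'pics/{n}.pkl','wb'));cv2.imwrite(f'pics/{n}.png',im[...,::-1])
P=cloud('wrist',d,o)
k=(P[...,2]>.155)&(P[...,2]<.168)&(abs(P[...,0]-.557)<.035)&(abs(P[...,1]+.021)<.035)
q=P[k];
if len(q)>20:
  T=tool(q,o);r=cv2.minAreaRect(T[:,[0,2]].astype(np.float32)*1000);e=np.linalg.svd(T[:,[0,2]]-T[:,[0,2]].mean(0),full_matrices=False)[2][0]
  print(len(q),'world',q.mean(0),'tool rect',r,'dir in tool xz',e, 'y',T[:,1].min())
E
python3 wing.py w8
```

```text
14.625 [ 0.5581 -0.0204  0.2576] [-1.5701 -0.0006  2.2279] [-0.0365  0.3365  0.1962  1.4314  0.     -2.2644] 0.5970081294232017 [ 0.076  -0.4784 -0.7211] [-0.075  -0.0363 -0.0112]
1024 world [ 0.5587 -0.0228  0.1608] tool rect ((-1.2758960723876953, 0.9528021812438965), (45.327449798583984, 11.801088333129883), 0.04710087925195694) dir in tool xz [1.     0.0036] y 0.09446543027492359
```

View pics/w8.png

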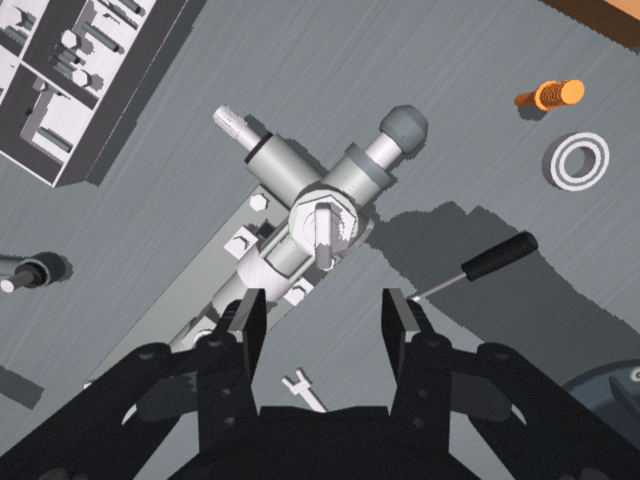

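The wing points along the tool x axis (0.004 rad off), with its centre at (−1.3, +1.0) mm in tool x,z. Descending to a TCP height of about 140 mm.

>>> play_rows:
  rows:
    - [-1, 20, 0.9, 0, 0, 0]
    - [0, 30, 0, 0, 0, 0]
    - [0, 30, 0, 0, 0, 0]
    - [0, 20, 0, 0, 0, 0]
    - [0, 12, 0, 0, 0, 0]
    - [0, 5, 0, 0, 0, 0]
    - [0, 0, 0, 0, 0, 0]

```text
time: 15.55
position: [0.5584, -0.0217, 0.1414]
tool_rot: [-1.571, 0.0, 2.232]
ft_force: [0.1, -0.4, -0.1]
gripper_width: 0.599
```

>>> play_rows:
  rows:
    - [0, 0, 0, 0, 0, 0]
    - [0, 0, 0, 0, 0, 0]
    - [0, 0, 0, 0, 0, 0]
    - [0, 0, 0, 0, 0, 0]
    - [0, 0, 0, 0, 0, 0]
    - [0, 0, 0, 0, 0, 0]
  jaw: 0
  grip_force: 40

```text
time: 16.3
position: [0.5592, -0.0213, 0.1418]
tool_rot: [-1.573, 0.001, 2.232]
ft_force: [3.5, 4.2, 2.0]
gripper_width: 0.133
```

```bash
python3 wing.py w9
```

```text
16.3 [ 0.5592 -0.0213  0.1418] [-1.573   0.0007  2.2325] [-0.0385  0.3639 -0.0582  1.1465  0.0009 -2.271 ] 0.13349629928381848 [3.4881 4.2327 1.964 ] [ 0.6817 -0.69   -0.044 ]
4065 world [ 0.5608 -0.0255  0.1612] tool rect ((-0.06348896026611328, 0.8670578002929688), (38.06157302856445, 38.773719787597656), 46.77541732788086) dir in tool xz [1.     0.0023] y -0.02615134788140196
```

View pics/w9.png

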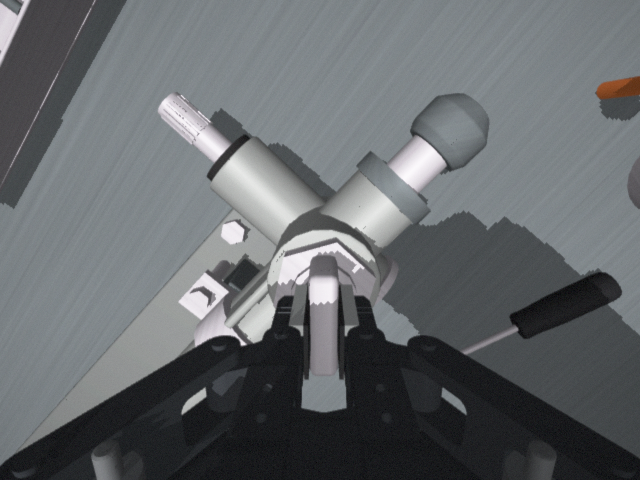

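The wing is gripped with a light side force. Turning clockwise (+y) and watching the torque.

>>> play_rows:
  rows:
    - [0, 0, -0.4, 0, 0.1, 0]
    - [0, 0, 0, 0, 0.15, 0]
    - [0, 0, 0, 0, 0.15, 0]
    - [0, 0, 0, 0, 0.15, 0]
    - [0, 0, 0, 0, 0.15, 0]
    - [0, 0, 0, 0, 0.15, 0]
    - [0, 0, 0, 0, 0, 0]
    - [0, 0, 0, 0, 0, 0]

```text
time: 17.35
position: [0.5581, -0.0215, 0.1418]
tool_rot: [-1.57, 0.0, 1.382]
ft_force: [-7.1, -0.2, 10.7]
gripper_width: 0.13
```

```bash
cat > st.py <<'E'
from h import *
np.set_printoptions(precision=4,suppress=True)
o=robot.get_obs();print(o['time'],o['position'],o['tool_rot'],'q6',o['joint_pos'][[0,5]],o['gripper_width'],o['ft_force'],'T',o['torque'],'eff6',o['joint_efforts'][5])
E
python3 st.py
```

```text
17.35 [ 0.5581 -0.0215  0.1418] [-1.5704  0.0001  1.382 ] q6 [-0.0385 -1.4204] 0.12997934494506252 [-7.1048 -0.2142 10.6772] T [ 0.1439  1.7584 -0.028 ] eff6 0.009135906002484262
```

>>> play_rows:
  rows:
    - [0, 0, 0, 0, 0.12, 0]
    - [0, 0, 0, 0, 0.12, 0]
    - [0, 0, 0, 0, 0.12, 0]
    - [0, 0, 0, 0, 0, 0]

```text
time: 17.85
position: [0.5576, -0.0213, 0.1418]
tool_rot: [-1.57, 0.0, 1.02]
ft_force: [-11.3, 1.9, 13.8]
gripper_width: 0.128
```

```bash
python3 st.py
```

```text
17.85 [ 0.5576 -0.0213  0.1418] [-1.5696  0.0003  1.0204] q6 [-0.0383 -1.0586] 0.12796922864135904 [-11.2872   1.8979  13.7634] T [ 0.4427  2.4398 -0.0779] eff6 1.3231396302580833
```

>>> play_rows:
  rows:
    - [0, 0, 0, 0, 0.12, 0]
    - [0, 0, 0, 0, 0.12, 0]
    - [0, 0, 0, 0, 0.12, 0]
    - [0, 0, 0, 0, 0, 0]

```text
time: 18.35
position: [0.5572, -0.0209, 0.1418]
tool_rot: [-1.569, 0.001, 0.661]
ft_force: [-14.8, 4.7, 16.1]
gripper_width: 0.129
```

```bash
python3 st.py
```

```text
18.35 [ 0.5572 -0.0209  0.1418] [-1.5688  0.0008  0.6605] q6 [-0.0381 -0.6986] 0.128682022860917 [-14.8222   4.652   16.0868] T [1.0319 3.125  0.0128] eff6 1.3258428499102592
```

Side force is growing because of a ~1 mm centring offset, so I add a compensating shift as I continue.

>>> play_rows:
  rows:
    - [-0.4, -0.4, 0.5, 0, 0.1, 0]
    - [-0.3, -0.4, 0.5, 0, 0.1, 0]
    - [0, 0, 0, 0, 0, 0]

```text
time: 18.73
position: [0.557, -0.0206, 0.1418]
tool_rot: [-1.57, 0.0, 0.463]
ft_force: [-3.9, 3.9, 0.1]
gripper_width: 0.13
```

```bash
python3 st.py
```

```text
18.725 [ 0.557  -0.0206  0.1418] [-1.5697  0.0005  0.4629] q6 [-0.0375 -0.5003] 0.1301008200476264 [-3.9351  3.924   0.0794] T [ 1.0349  0.9325 -0.0821] eff6 1.4246973395347595
```

>>> play_rows:
  rows:
    - [0, 0, 0, 0, 0.1, 0]
    - [0, 0, 0, 0, 0.1, 0]
    - [0, 0, 0, 0, 0, 0]

```text
time: 19.1
position: [0.5568, -0.0203, 0.1418]
tool_rot: [-1.569, 0.001, 0.264]
ft_force: [-4.7, 7.1, 0.7]
gripper_width: 0.127
```

```bash
python3 st.py
```

```text
19.1 [ 0.5568 -0.0203  0.1418] [-1.5691  0.0009  0.2637] q6 [-0.0373 -0.301 ] 0.12682119208864362 [-4.6844  7.0645  0.6973] T [ 1.4858  1.0172 -0.0411] eff6 1.085270494222641
```

>>> play_rows:
  rows:
    - [-0.2, 0, 0.5, 0, 0.1, 0]
    - [0, 0, 0, 0, 0.1, 0]
    - [0, 0, 0, 0, 0, 0]

```text
time: 19.48
position: [0.5568, -0.02, 0.1418]
tool_rot: [-1.57, 0.001, 0.064]
ft_force: [-2.7, 6.1, 0.1]
gripper_width: 0.126
```

```bash
python3 st.py
```

```text
19.475 [ 0.5568 -0.02    0.1418] [-1.5695  0.0006  0.0636] q6 [-0.0366 -0.1002] 0.12606239386394177 [-2.6615  6.0715  0.1321] T [ 1.3758  0.6186 -0.0564] eff6 1.082916408777237
```

>>> play_rows:
  rows:
    - [0, 0, 0.2, 0, 0.1, 0]
    - [0, 0, 0, 0, 0.1, 0]
    - [0, 0, 0, 0, 0, 0]

```text
time: 19.85
position: [0.5568, -0.0198, 0.1419]
tool_rot: [-1.57, 0.001, -0.136]
ft_force: [-2.6, 6.3, -0.7]
gripper_width: 0.128
```

```bash
python3 st.py
```

```text
19.85 [ 0.5568 -0.0198  0.1419] [-1.5698  0.0008 -0.1355] q6 [-0.0362  0.0993] 0.1277104508405314 [-2.5706  6.3499 -0.6553] T [1.2122 0.4901 0.9429] eff6 2.1106038987636566
```

Moment about z jumped to 0.94 N m, so the wing is against the stop. I press a little further to confirm and measure the wind-up.

>>> play_rows:
  rows:
    - [0, 0, 0.3, 0, 0.05, 0]
    - [0, 0, 0, 0, 0, 0]
    - [0, 0, 0, 0, 0, 0]

```text
time: 20.23
position: [0.5568, -0.0198, 0.1419]
tool_rot: [-1.57, 0.001, -0.183]
ft_force: [-5.1, 3.8, 0.9]
gripper_width: 0.129
```

```bash
python3 wing.py w10; python3 st.py;  python3 - <<'E'
import cv2
im=cv2.imread('pics/w10.png');cv2.imwrite('pics/w10c.png',cv2.resize(im[220:420,240:410],None,fx=3,fy=3,interpolation=2))
E
```

```text
20.225 [ 0.5568 -0.0198  0.1419] [-1.5704  0.0007 -0.1835] [-0.0358  0.3614 -0.0616  1.1484  0.0004  0.1477] 0.12855585623830662 [-5.0629  3.7966  0.8971] [0.7513 0.8042 1.6672]
3974 world [ 0.5525 -0.0206  0.1613] tool rect ((0.307464599609375, -1.3147087097167969), (38.77008819580078, 37.37128829956055), 46.627071380615234) dir in tool xz [0.9977 0.0676] y -0.02607047017575383
20.275 [ 0.5568 -0.0198  0.1419] [-1.5705  0.0007 -0.1835] q6 [-0.0358  0.1477] 0.129586323104557 [-4.02    3.2902  0.5602] T [0.8533 0.7722 1.6212] eff6 1.6606863588094711
```

View pics/w10c.png

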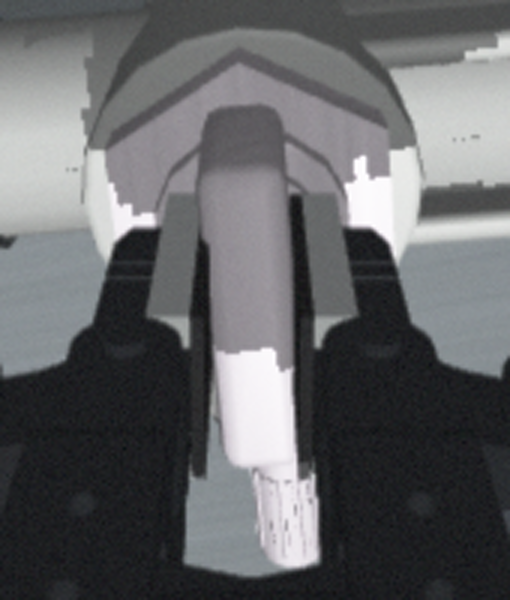

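Torque rises 15 N m/rad, which puts the stop at a wing direction of about −0.08 (torque extrapolation) to −0.12 (wing skew in the image). I take −0.10, so the target wing direction is about +1.47. Backing off.

>>> play_rows:
  rows:
    - [0, 0, 0, 0, -0.1, 0]
    - [0, 0, 0, 0, -0.14, 0]
    - [0, 0, 0, 0, -0.14, 0]
    - [0, 0, 0, 0, -0.14, 0]
    - [0, 0, 0, 0, -0.14, 0]
    - [0, 0, 0, 0, -0.14, 0]
    - [0, 0, 0, 0, 0, 0]

```text
time: 21.15
position: [0.557, -0.0207, 0.1418]
tool_rot: [-1.571, 0.001, 0.613]
ft_force: [-1.8, -5.0, -1.8]
gripper_width: 0.129
```

```bash
python3 st.py
```

```text
21.15 [ 0.557  -0.0207  0.1418] [-1.5715  0.0009  0.6129] q6 [-0.0366 -0.6495] 0.12916940650642084 [-1.816  -4.9749 -1.7603] T [-0.8829  0.5265  0.0593] eff6 -2.018374130129814
```

>>> play_rows:
  rows:
    - [-0.3, 0, -0.3, 0, -0.14, 0]
    - [0, 0, 0, 0, -0.14, 0]
    - [0, 0, 0, 0, -0.14, 0]
    - [0, 0, 0, 0, -0.14, 0]
    - [0, 0, 0, 0, -0.14, 0]
    - [0, 0, 0, 0, -0.14, 0]
    - [0, 0, 0, 0, 0, 0]
    - [0, 0, 0, 0, 0, 0]

```text
time: 22.15
position: [0.558, -0.0214, 0.1419]
tool_rot: [-1.573, 0.001, 1.449]
ft_force: [6.0, -6.9, -8.2]
gripper_width: 0.131
```

```bash
python3 wing.py w11; python3 st.py;  python3 - <<'E'
import cv2
im=cv2.imread('pics/w11.png');cv2.imwrite('pics/w11c.png',cv2.resize(im[220:420,240:410],None,fx=3,fy=3,interpolation=2))
E
```

```text
22.15 [ 0.558  -0.0214  0.1419] [-1.5725  0.0014  1.4492] [-0.0374  0.362  -0.0609  1.1463 -0.0016 -1.4866] 0.13112598063738928 [ 5.9983 -6.851  -8.1692] [-1.3903 -1.1103  0.1036]
4043 world [ 0.5571 -0.0263  0.1612] tool rect ((-0.7723466157913208, 0.4095726013183594), (38.25275421142578, 38.51036834716797), 44.545135498046875) dir in tool xz [1.     0.0041] y -0.026124579702985363
22.2 [ 0.558  -0.0214  0.1419] [-1.5725  0.0015  1.4492] q6 [-0.0374 -1.4866] 0.128063667240166 [ 6.2881 -7.3248 -7.6034] T [-1.3812 -1.1261  0.0643] eff6 0.0438847707118839
```

View pics/w11c.png

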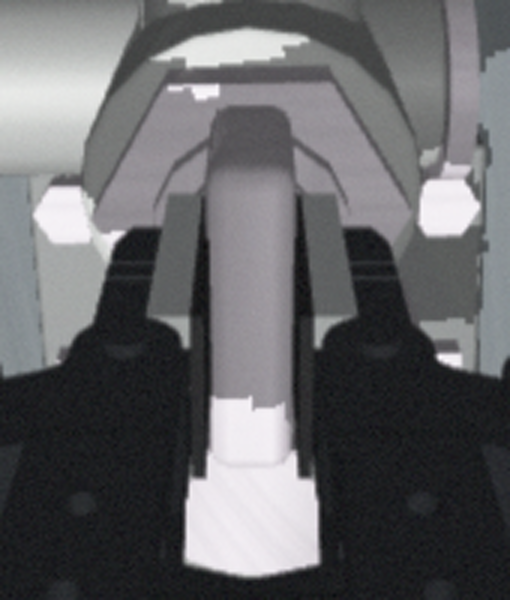

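The wing is square in the pads again at 1.45 rad, about 1.55 rad back from the stop. I relax the residual side force, let it settle and make a last check.

>>> play_rows:
  rows:
    - [-0.4, 0.4, -0.5, 0, -0.02, 0]
    - [0, 0, 0, 0, 0, 0]
    - [0, 0, 0, 0, 0, 0]
    - [0, 0, 0, 0, 0, 0]
    - [0, 0, 0, 0, 0, 0]

```text
time: 22.82
position: [0.5581, -0.0214, 0.1418]
tool_rot: [-1.572, 0.001, 1.47]
ft_force: [2.6, -5.7, 0.3]
gripper_width: 0.128
```

```bash
python3 st.py
python3 - <<'E'
from h import *
np.set_printoptions(precision=4,suppress=True)
o=robot.get_obs();print(o['joint_velocities'])
im,d=robot.get_image('top');cv2.imwrite('pics/top9.png',im[...,::-1])
s,ds=robot.get_image('side');cv2.imwrite('pics/side9.png',s[...,::-1])
for n,D in(('top',d),('side',ds)):
  P=cloud(n,D);k=(P[...,2]>.125)&(P[...,2]<.16)&(np.hypot(P[...,0]-.573,P[...,1]-.138)<.018);q=P[k]
  if len(q): print(n,len(q),np.percentile(q[:,2],90),q.mean(0))
E
```

```text
22.825 [ 0.5581 -0.0214  0.1418] [-1.5721  0.0008  1.4704] q6 [-0.0379 -1.5083] 0.12816825355928796 [ 2.5962 -5.6694  0.3486] T [-1.1266 -0.4175  0.0056] eff6 0.01699756016023457
[ 0.0018  0.0001 -0.0008  0.0006  0.0005  0.0005]
top 10 0.14719160070979204 [0.5751 0.1454 0.1458]
```

View pics/top9.png

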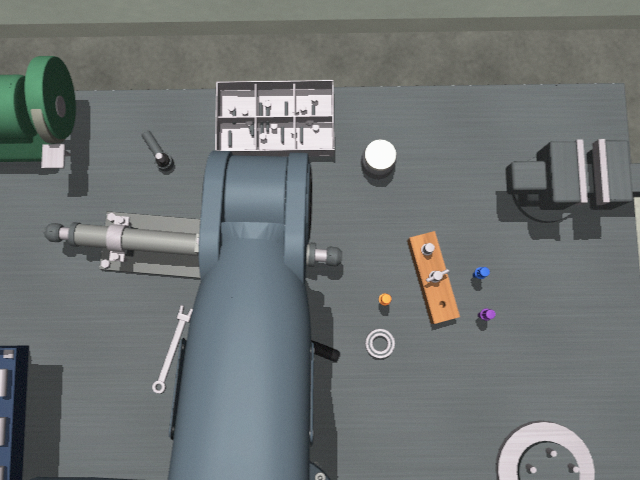

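View pics/side9.png

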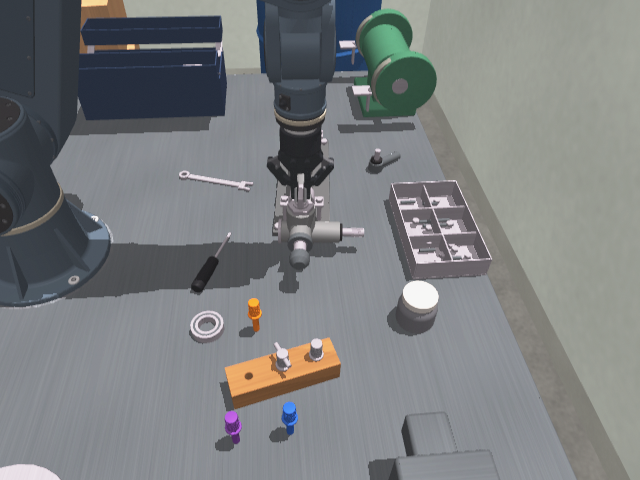

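All bystanders are where they started: the spanner at (172,350), screwdriver, bearing, jar and the two pins in the block. The arm hides most of the centring pin from both fixed cameras, but the visible part of its top is still at about 147 mm. Handing in.

```bash
python3 -c "
from workcell import robot
print(robot.hand_in()); o=robot.get_obs(); print(o['time'],o['gripper_width'],o['tool_rot'])"
```

```text
the job is handed in; nothing more can be done
None
the job is handed in; nothing more can be done
```

I stood the long pin in the bore and let it go. I then turned the adjuster clockwise to its stop, backed it off about a quarter turn, and handed in at about 23 s, still gripping the wing at the 40 N setting.

- **Pin:** it met the boss with about 10 N at the expected height. After release its top measured 145.4 mm (146 expected), centred on the bore to within about 1 mm. At the end the arm hid it from the side camera. The top camera caught only 10 pixels of it, reading about 147 mm, so that last check is weak.
- **Stop:** the turning moment rose from about 0 to 1.7 N m, so the adjuster did seat. My two estimates of the wing's angle at the stop disagreed slightly: −0.08 rad from the torque and −0.12 rad from the picture.
- **Quarter turn:** the wing now stands at 1.47 rad, which is 1.55 to 1.59 rad back from the stop (1.57 wanted, within 0.25). The arm was at rest, with about 6 N of side force left at the wrist.
- **Other things:** in the last pictures the other pins and everything visible on the bench look unmoved. I compared these by eye and did not measure them.

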